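# A chocolate with the guest's coffee

## Task

Serve one foil-wrapped chocolate with the guest's coffee: pick up the blue two-eared dish by one ear, hold it level under the lower end of the wire chute with its other ear towards the white paddle, and push the paddle back with that ear so that a single chocolate rolls into the dish; let it settle. Draw the dish out and, keeping it level with the chocolate in the middle all the way, carry it over the chopping board and turn it about a quarter turn so that the free ear, the one away from the gripper, points at the orange mug. Finish still holding the dish there, level and still, centred a hand's breadth above the board, with the other chocolates still in the dispenser; the gripper does not touch the chocolate, and the mug is left alone.

Things in the scene. Friction and masses are not known exactly. Their poses are not given: they have to be found in the camera images.
- dish_center (a point): blue ceramic two-eared dish, loose, 0.18 kg; point on its axis 17 mm above its underside. Bowl 121 mm across, 34 mm high. Two equal flat ears along its +x and -x: 26 mm wide (y), 9 mm thick, 24 to 33 mm above the underside, rounded tips 106 mm from the axis, straight sides from 61 to 93 mm (grip at 82 mm). z is up when level. At first one ear points roughly to the robot
- serving_dish: the same dish and axes; origin on its axis at its underside. Inside, a shallow spherical well (radius 110 mm, floor 8 mm thick in the middle) up to 50 mm from the axis, then a steep rim, mouth 113 mm wide
- dish_well (a point): point on the dish's axis 24 mm above its underside, where a chocolate's centre lies when it rests in the middle; same axes
- dispenser: fixed wooden stand, 182 mm wide (y), 167 mm high, with a wire chute falling 12 degrees to its front. Origin on the worktop below the paddle's face at rest; +x is its back, -x faces the robot. Two posts 152 mm apart inside, 41 to 63 mm ahead of the origin, leave a bay that the dish enters only with its ears along x; save the paddle, nothing in the bay comes below 74 mm
- spout (a point): lower end of the wire chute, 60 mm ahead (-x) of the dispenser's origin, 92 mm above the worktop, same axes. It is about 28 mm behind the dish's axis when the ear has pushed the paddle home; the chocolate leaves it slowly and falls near the middle of the dish
- paddle (a joint): white paddle (46 mm wide, 16 to 76 mm above the worktop) on a rocker: 0 rest, 0.45 stop (rad); pushed back (+x) about 19 mm against a spring, 4 N. Past about 0.36 the front tooth drops and frees the first chocolate while a rear tooth holds the others; springing forward, the row moves up. It swings up as it goes: push with the ear 50 to 60 mm above the worktop (dish underside 20 to 30 mm up)
- choc_1_center (a point): centre of the first chocolate, the lowest in the chute: a ball 32 mm across in red foil with a small gold seal, loose, 22 g; rolls easily
- choc_2_center (a point): centre of the second chocolate, same; stays in the dispenser
- choc_3_center (a point): centre of the third chocolate, same; stays in the dispenser
- choc_4_center (a point): centre of the fourth chocolate, same; stays in the dispenser
- serving_board: brown wooden chopping board lying on the worktop, fixed, 190 mm (x) by 280 mm (y), 21 mm thick; origin at the centre of its underside
- mug_axis (a point): orange mug of the guest, loose, 101 mm high, cup 80 mm across, to the right of the board; this point lies on the cup's axis 50 mm above its underside, its handle stands out to its own -y
Mind the look-alikes: they are no part of the job. What is shaped like the part that bears mug_axis but turquoise is not meant.

How it is judged:
On the way, in this order (a step that is already met when the one before it is completed fails the run):
1. the held dish stands lengthwise under the spout and its ear pushes the paddle back (contact force between the fingers and serving_dish above 0.5 N and value of joint paddle above 0.33 rad and horizontal distance between dish_center and spout below 0.06 m and angle between the x axis of dish_center and the x axis of dispenser, either way round below 0.4 rad and contact force between serving_dish and paddle above 0.5 N), for 0.1 s.
2. the first chocolate has settled in the middle of the held dish (contact force between the fingers and serving_dish above 0.5 N and distance between choc_1_center and dish_well below 0.02 m), for 0.4 s.
3. the dish is drawn clear of the dispenser with the chocolate in it and the paddle has sprung back (contact force between the fingers and serving_dish above 0.5 N and horizontal distance between dish_center and spout above 0.16 m and distance between choc_1_center and dish_well below 0.025 m and value of joint paddle below 0.08 rad), for 0.1 s.
At the end, for the whole second after the job is handed in: Gripper still holding the dish: centre within 50 mm of the board's centre, underside 70 to 200 mm above the worktop, level within 0.1 rad, chocolate within 20 mm of the middle, ear line within 40 mm of the mug's axis, gripper away from the mug; the rest undisturbed (mug 30 mm) (all of step 2 and horizontal distance between dish_center and serving_board below 0.05 m and height (world z) of serving_dish between 0.07 and 0.2 m and angle between serving_dish's own z axis and vertical below 0.1 rad and y of mug_axis in the frame of dish_center between -0.04 and 0.04 m and ((x of mug_axis in the frame of dish_center above 0 m and x of the grasp point in the frame of dish_center below -0.03 m) or (x of mug_axis in the frame of dish_center below 0 m and x of the grasp point in the frame of dish_center above 0.03 m)) and contact force between the fingers and choc_1 below 0.3 N and height (world z) of each of choc_2_center, choc_3_center, choc_4_center above 0.09 m and value of joint paddle below 0.1 rad and distance of mug_axis from where it was at the start of the episode below 0.03 m); the arm keeps its last pose, push and grip.
It fails at once if the first chocolate falls past the dish onto the worktop or is touched by the gripper (height (world z) of choc_1_center below 0.0195 m or contact force between the fingers and choc_1 above 0.3 N).
It fails at once if once away from the dispenser (120 mm from the spout) the chocolate is more than 25 mm from the middle of the dish (horizontal distance between choc_1_center and spout above 0.12 m and distance between choc_1_center and dish_well above 0.025 m).
It fails at once if the dish with the chocolate in it is tipped more than 0.2 rad (distance between choc_1_center and dish_well below 0.05 m and angle between serving_dish's own z axis and vertical above 0.2 rad).
It fails at once if a second chocolate is let out (height (world z) of any of choc_2_center, choc_3_center, choc_4_center below 0.085 m).
It fails at once if the mug is pushed (distance of mug_axis from where it was at the start of the episode above 0.03 m).
It also fails if it takes over 72 s, if anything falls off the work surface, if the arm or the gripper's body presses on something with over 40 N, if the wrist force passes 120 N, or if a joint passes its speed limit or range.

## Robot

A 6-joint arm with a two-finger parallel gripper is mounted at the origin on a cart in front of the work surface, level with it; the furniture and walls round the work are solid. World frame = base frame: x ahead of the robot, y to its left, z up, the work surface at z = 0. Lengths are in m, angles in rad, forces in N, time in s.
With the tool pointing down it reaches from about 0.25 to 0.775 m from the base axis. Payload 4 kg.
Tool frame: the origin (TCP) lies at the centre of the arm's flange, where the gripper is bolted on; the fingertips stand 199 mm ahead of it and the grasp point (between the pads) lies 180 mm ahead of it (robot.tcp_to_tips is the distance from the TCP to the fingertips, in m); z points along the fingers, y is the line along which they close (so a half turn about z gives the same grasp; the last joint's range is limited). The gripper opens to 94 mm and grips with 3 to 60 N. Pads are 16 mm wide; open, the fingers measure 119 mm over their backs; the gripper's body (75 mm by 177 mm) begins 78 mm behind the grasp point.
Start: joints at [-1.291, 0.087, 1.371, -0, 1.684, -0.103], TCP at [0.205, -0.51, 0.405] pointing down, gripper open.
Joint ranges: [-3.1, 3.1], [-0.76, 2.03], [0.27, 2.55], [-1.08, 4.22], [0.17, 2.65], [-2.57, 2.57]. Speed limits (rad/s): [2.79, 2.79, 3.14, 3.14, 3.14, 3.14].

## Interface

Orientations are given as [roll, pitch, yaw] about the fixed x, y, z axes, in that order (R = Rz(yaw) Ry(pitch) Rx(roll)).
In Python, from bench import telemetry, snapshot, ticket, robot gives the robot as it stands.
- The arm moves only by the tool apply_moves, never from a script. Its argument "moves" is a list that holds one entry, the list of rows, each a list of 5 numbers: the shift along the tool's x, y, z in units of 50 mm (1.0 is 50 mm), then the turn about the tool's z in units of 10 degrees (1.0 is 10 degrees), then the closure, from 0 (fully open) to 1 (shut). A call has 1 to 10 rows; each row is the pose to reach, as a shift and turn from the pose commanded when the call began, along the tool's axes at that moment; what a row does not reach only later rows make up. A row lasts 1/8 s, in which the tool goes at most 62.5 mm and 10.7 degrees, less where a joint would pass 70% of its speed; a pose out of reach is approached as far as the arm can. A call with a gripper value outside its range is refused whole. The fingers move at their own pace and stop on an object; the grip force is fixed at half the most. Time passes only in rows, so rows that repeat a pose let the fingers close. It gives the time, the measured TCP pose, the force, the opening and the grip force at its end, in the units of the state.
- telemetry.get_obs(): the state, without advancing time (a new reading comes with each control period).
- snapshot(name): name is "scene" or "top" or "wrist"; returns a dict with "image" (480x640x3 uint8, red, green, blue), "fovy" (degrees; the focal length in pixels is half the picture's height over the tangent of half this angle, whatever the lens; pixels are square), "cx", "cy" (the principal point, pixels), "R" (3x3) and "t" (3): a world point X has camera coordinates R X + t. Camera axes: x right, y down, z forward; pixel columns grow to the right and rows downward; lengths in m; the calibration is good to about 2 mm. A picture is of the moment at which its call begins. There is no depth.
- ticket.close_job(): hands the job in; it is judged then, once.
The state is a dict: "time": time; "joint_positions": joint angles; "qvel": joint speeds; "joint_torque": joint torques, N m; "tool_pos": TCP position; "ee_rot": TCP orientation; "wrist_force": force on the tool from outside, world axes, zero at the start; "wrist_torque": the same for the moment, N m; "width": finger opening in m; "finger_force": force on a finger pad.
Only numpy, scipy, OpenCV 4.12 (cv2) and the standard library are available. Lean on these libraries where they do the work, as an engineer would, in place of code of your own. Each camera call takes 0.05 s, during which the arm holds its last target. There are 200 camera calls.

## Working session

There is one attempt and no reset: what is moved stays moved. The work goes in short steps, Python scripts to look and compute and a tool call to move; the robot and the scene stay as the last step left them, time stands still between calls to the robot, and variables do not carry over. Pictures are saved under pics/ and viewed, at most 10 in all, crops included, and the job is handed in when it is done.

Besides the shell and the picture viewer there is one more tool, called as name([rows], argument=value, ...), one row to a line, values as JSON. apply_moves: Moves the arm, as the interface text tells. Its arguments: {"type":"object","properties":{"moves":{"type":"array","items":{"type":"array","items":{"type":"array","items":{"type":"number"}}}}},"required":["moves"]}

```bash
mkdir -p pics; cat > h.py <<'E'
import numpy as np, cv2
from bench import telemetry, snapshot, ticket, robot
def snap(n,save=None):
    s=snapshot(n)
    if save: cv2.imwrite('pics/'+save+'.png',cv2.cvtColor(s['image'],cv2.COLOR_RGB2BGR))
    np.savez('/tmp/'+(save or 'x')+'.npz',**s)
    return s
def f(s): return s['image'].shape[0]/2/np.tan(np.radians(s['fovy'])/2)
def ray(s,uv,z):
    uv=np.atleast_2d(uv).astype(float)
    d=np.c_[(uv[:,0]-s['cx'])/f(s),(uv[:,1]-s['cy'])/f(s),np.ones(len(uv))]@s['R']
    c=-s['R'].T@s['t']; return c+d*((z-c[2])/d[:,2])[:,None]
def proj(s,X):
    c=np.atleast_2d(X)@s['R'].T+s['t']; return c[:,:2]/c[:,2:]*f(s)+[s['cx'],s['cy']]
def blobs(s,lo,hi,amin=60):
    h=cv2.cvtColor(s['image'],cv2.COLOR_RGB2HSV); m=cv2.inRange(h,np.array(lo),np.array(hi))
    n,l,st,c=cv2.connectedComponentsWithStats(m)
    return [(st[i].tolist(),c[i].round(1).tolist(),l==i) for i in range(1,n) if st[i][4]>amin]
E
python3 - <<'E'
from h import *
for n in('scene','top','wrist'):
    s=snap(n,n+'0'); print(n,f(s),s['cx'],s['cy'],(-s['R'].T@s['t']).round(3),s['R'].round(2).tolist())
a=[cv2.imread(f'pics/{n}0.png') for n in('scene','top')]
print(telemetry.get_obs())
E
```

```text
scene 537.2962238847797 325.5092558443754 237.96531328384998 [-0.34   0.596  1.109] [[-0.65, -0.76, 0.01], [-0.48, 0.4, -0.78], [0.58, -0.52, -0.63]]
top 441.38578628256465 321.06282403692194 235.01831371025457 [ 0.211 -0.162  1.336] [[-0.17, -0.98, -0.01], [-0.94, 0.17, -0.3], [0.29, -0.05, -0.95]]
wrist 338.0527213836343 318.6032358586576 232.46790091825864 [ 0.281 -0.479  0.384] [[0.37, -0.93, -0.0], [-0.89, -0.36, 0.28], [-0.26, -0.1, -0.96]]
{'time': 0.15, 'joint_positions': array([-1.29106206e+00,  8.77594294e-02,  1.37188469e+00, -5.82864364e-07,
        1.68359864e+00, -1.03133805e-01]), 'qvel': array([ 0.00044673, -0.00109517, -0.00323599, -0.00100204, -0.00063323,
       -0.0009426 ]), 'joint_torque': array([ 2.85082977e-03, -3.40641403e+01, -3.02792859e+01,  7.19072088e-02,
        3.04919353e-02, -1.15832991e-04]), 'tool_pos': array([ 0.20542368, -0.51009989,  0.40379825]), 'ee_rot': array([-3.13995125e+00, -1.69304046e-04,  3.82867865e-01]), 'wrist_force': array([-0.29420131,  0.60519675, -0.57110899]), 'wrist_torque': array([-0.01041824,  0.00481869,  0.01714342]), 'finger_force': 0.0, 'width': 0.09417245850564063}
```

View pics/top0.png

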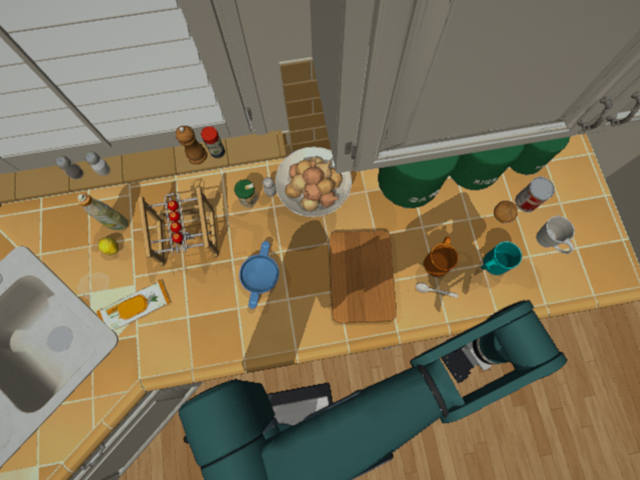

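View pics/scene0.png

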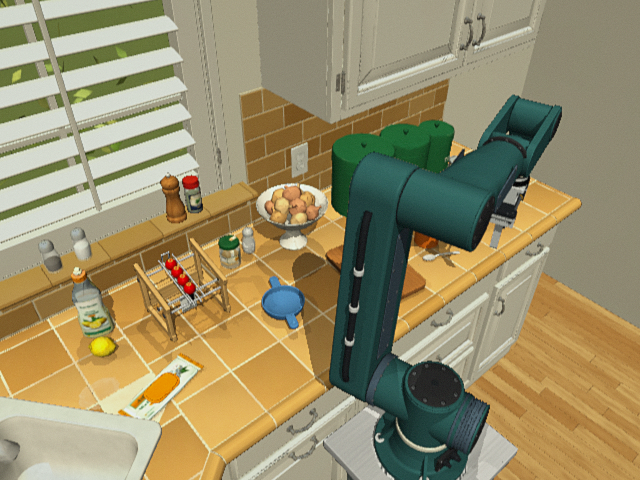

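The top view shows the dispenser at (180,225) with red chocolates in a line from (173,206) to (177,238). The dish is at (259,275) with ears along (265,247)–(253,303), the board at (363,277), the orange mug at (440,258), and the turquoise decoy at (503,258). The scene view agrees.

```bash
python3 - <<'E'
from h import *
L=lambda n:dict(np.load(f'/tmp/{n}.npz'))
top=L('top0');sc=L('scene0')
b=max(blobs(top,(100,90,60),(118,255,255)),key=lambda b:b[0][4]);print('dish',b[0],b[1])
v,u=np.nonzero(b[2]);P=ray(top,np.c_[u,v],0.031)[:,:2]
# ear tips: farthest pts
c=P.mean(0)
for _ in range(4):
    d=P-c;r=np.hypot(*d.T);far=d[r>.075];w,V=np.linalg.eigh(far.T@far);ax=V[:,1]*np.sign(V[0,1]);t=d@ax
    print('c',c.round(4),'ax',ax.round(3),np.degrees(np.arctan2(ax[1],ax[0])).round(1),'tips',t.min().round(4),t.max().round(4))
    c=c+ax*(t.min()+t.max())/2
    n=np.array([-ax[1],ax[0]]); q=(P-c)@n; e=np.abs((P-c)@ax)>.07; c=c+n*(q[e].min()+q[e].max())/2
print('ear world near robot',c-ax*.082)
for nm,s in(('top',top),('scene',sc)):
    for lo,hi in(((0,180,120),(5,255,255)),((174,180,120),(180,255,255))):
        print(nm,'red',[(x[0],x[1]) for x in blobs(s,lo,hi,15) if 100<x[1][0]<240 and 170<x[1][1]<320])
    print(nm,'orange',[(x[0],x[1]) for x in blobs(s,(6,200,60),(14,255,255),60)][:8])
# white paddle in top
print('white',[(x[0],x[1]) for x in blobs(top,(0,0,150),(180,60,255),10) if 130<x[1][0]<230 and 180<x[1][1]<290])
# board
h=cv2.cvtColor(top['image'],cv2.COLOR_RGB2HSV);print('board hsv',h[280,350],h[250,375],'mug',h[268,440],'tile',h[320,310])
for n,(x0,y0,x1,y1),k in(('top0',(120,180,230,270),6),):
    im=cv2.imread(f'pics/{n}.png')[y0:y1,x0:x1];a=cv2.resize(im,None,fx=k,fy=k,interpolation=cv2.INTER_CUBIC)
im=cv2.imread('pics/top0.png')[200:330,320:470];b2=cv2.resize(im,None,fx=4,fy=4)
cv2.imwrite('pics/cropA.png',a);cv2.imwrite('pics/cropB.png',b2)
E
```

```text
dish [240, 242, 38, 66, 1362] [258.7, 274.0]
c [ 0.5255 -0.0194] ax [ 0.941 -0.339] -19.8 tips -0.1016 0.1025
c [ 0.5259 -0.0197] ax [ 0.94 -0.34] -19.9 tips -0.1021 0.1021
c [ 0.5259 -0.0197] ax [ 0.94 -0.34] -19.9 tips -0.1021 0.1021
c [ 0.5259 -0.0197] ax [ 0.94 -0.34] -19.9 tips -0.1021 0.1021
ear world near robot [0.44874579 0.00817034]
top red [([168, 201, 8, 9, 25], [171.1, 205.9]), ([169, 213, 9, 8, 25], [173.0, 217.1]), ([171, 223, 9, 9, 25], [174.3, 227.5]), ([172, 235, 9, 8, 21], [175.7, 238.6])]
top red []
top orange [([424, 245, 34, 32, 729], [440.6, 260.2])]
scene red [([183, 176, 15, 13, 165], [189.9, 181.8]), ([165, 260, 30, 34, 228], [179.6, 276.5])]
scene red [([186, 287, 8, 5, 19], [190.1, 288.4])]
scene orange [([414, 232, 24, 17, 260], [424.7, 240.6])]
white [([184, 198, 12, 3, 15], [189.0, 199.2]), ([129, 238, 4, 9, 13], [131.5, 241.0]), ([159, 270, 13, 3, 13], [165.0, 271.1])]
board hsv [ 15 168  91] [ 15 169  98] mug [ 14 228 115] tile [ 18 142 190]
```

View pics/cropA.png

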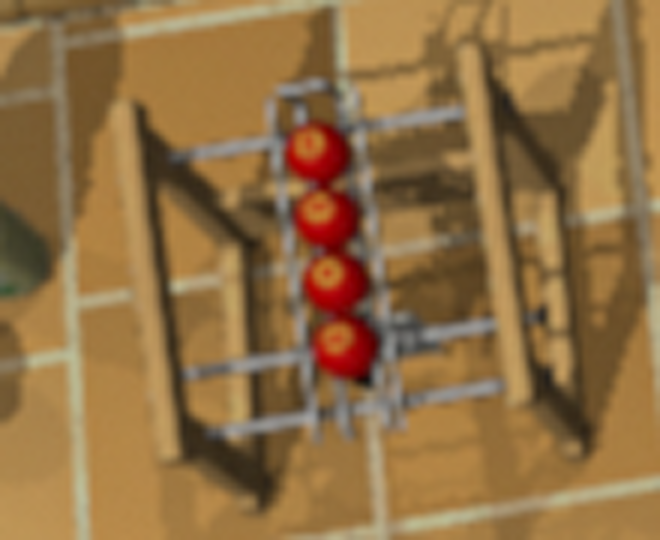

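View pics/cropB.png

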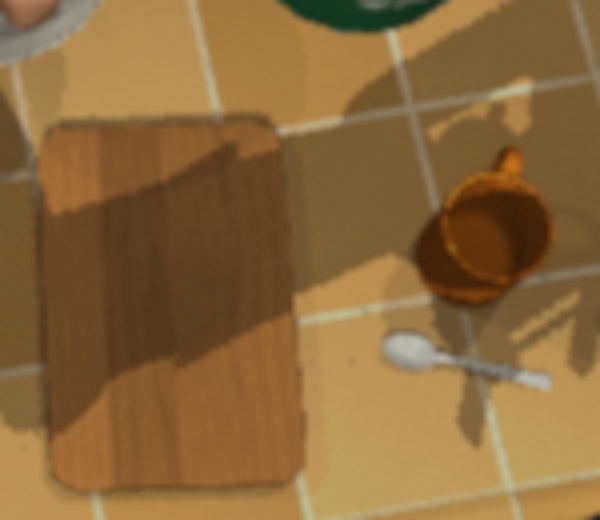

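The crops show the chute end at about px (180,251), the front post feet at (163,264) and (216,255), the mug rim centre at (444,257), and all four board corners clearly.

```bash
cat > m.py <<'E'
from h import *
top=dict(np.load('/tmp/top0.npz'))
A=lambda u:np.array(u)/6+[120,180]; B=lambda u:np.array(u)/4+[320,200]
ball=np.array([ray(top,A(p),z)[0] for p,z in zip([(344,346),(335,280),(327,217),(317,152)],.113+.0067*np.arange(4))])
dirn=lambda a,b:np.degrees(np.arctan2(*(b-a)[:2][::-1])).round(1)
print('balls',ball.round(4).tolist(),dirn(ball[0],ball[3]))
sp=ray(top,[A((317,435)),A((400,420))],.094);print('spout',sp.round(4).tolist(),sp.mean(0).round(4))
r=ray(top,[A(p) for p in[(130,105),(175,460),(470,45),(520,400)]],.167);print('rails',r.round(3).tolist(),dirn(r[1],r[0]),dirn(r[3],r[2]))
ft=ray(top,[A((257,505)),A((575,450))],0.);print('feet',ft.round(4).tolist(),ft.mean(0).round(4),np.linalg.norm(ft[0]-ft[1]),dirn(ft[1],ft[0])-90)
b=ray(top,[B(p) for p in[(45,120),(280,118),(302,488),(53,490)]],.021);print('board',b.round(3).tolist(),b.mean(0).round(4),dirn(b[2],b[1]))
print('mug',ray(top,B((497,228)),.101).round(4))
E
python3 m.py
```

```text
balls [[0.6537, 0.19, 0.113], [0.6856, 0.1897, 0.1197], [0.7159, 0.1891, 0.1264], [0.7477, 0.1894, 0.1331]] -0.4
spout [[0.6176, 0.212, 0.094], [0.618, 0.1715, 0.094]] [0.6178 0.1918 0.094 ]
rails [[0.772, 0.265, 0.167], [0.593, 0.255, 0.167], [0.775, 0.103, 0.167], [0.594, 0.097, 0.167]] 3.4 2.0
feet [[0.6162, 0.2738, 0.0], [0.6165, 0.1082, 0.0]] [0.6163 0.191  0.    ] 0.16566588933525703 0.09999999999999432
board [[0.627, -0.261, 0.021], [0.596, -0.442, 0.021], [0.314, -0.395, 0.021], [0.345, -0.215, 0.021]] [ 0.4707 -0.328   0.021 ] -9.5
mug [[ 0.4639 -0.5602  0.101 ]]
```

apply_moves([
  [[0.4, -0.4, 0.1, -1, 0], [1.3, -1.2, 0.2, -2, 0], [2.3, -2.1, 0.4, -3, 0], [3.2, -2.9, 0.5, -4, 0], [4.1, -3.8, 0.6, -5, 0], [5.1, -4.7, 0.8, -6, 0], [6.0, -5.5, 0.9, -7, 0], [6.9, -6.3, 1.0, -8, 0], [7.8, -7.2, 1.1, -9, 0], [8.3, -7.6, 1.2, -10, 0]],
])

```text
time: 1.4
tool_pos: [0.4488, -0.0001, 0.3444]
ee_rot: [3.141, -0.0, 2.137]
wrist_force: [0.9, -1.1, 0.6]
width: 0.094
finger_force: 0.0
```

apply_moves([
  [[0, 0, 0, -1, 0], [0, 0, 0, -2, 0], [0, 0, 0, -3, 0], [0, 0, 0, -3.8, 0], [0, 0, 0, -3.8, 0], [0, 0, 0, -3.8, 0]],
])

```text
time: 2.15
tool_pos: [0.4484, -0.0027, 0.3445]
ee_rot: [-3.141, -0.0, 2.789]
wrist_force: [0.2, -0.3, 0.6]
width: 0.094
finger_force: 0.0
```

```bash
python3 - <<'E'
from h import *
s=snap('wrist','w1');o=telemetry.get_obs();print(o['tool_pos'].round(4),o['ee_rot'].round(4),o['joint_positions'].round(2))
bl=blobs(s,(100,90,50),(120,255,255));print([(b[0],b[1]) for b in bl])
E
```

```text
[ 0.4484 -0.0027  0.3445] [-3.1415e+00 -2.0000e-04  2.7897e+00] [-0.13 -0.12  1.7  -0.    1.57 -1.35]
[([270, 202, 123, 165, 12074], [330.9, 299.7])]
```

View pics/w1.png

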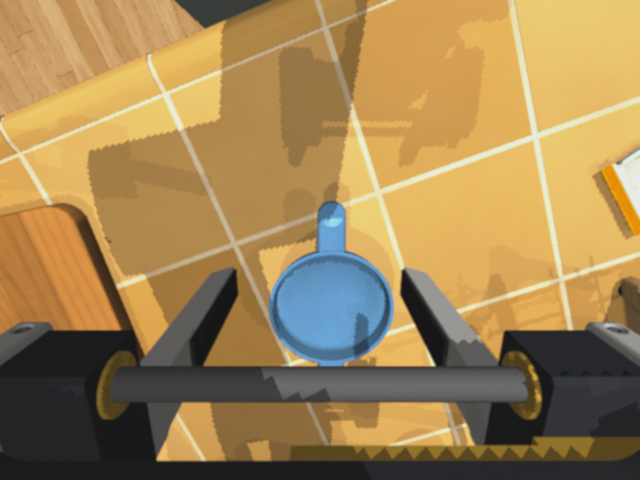

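Wrist view: the near ear tip is at (331,202), the bowl is centred at about (332,305), and the ear points at the camera between the fingers. I'll measure the ear from this view.

```bash
python3 - <<'E'
from h import *
s=dict(np.load('/tmp/w1.npz'))
b=max(blobs(s,(100,70,50),(120,255,255)),key=lambda b:b[0][4]);v,u=np.nonzero(b[2])
mid=[];
for r in range(212,246,4):
    x=u[v==r];mid.append((x.mean(),r));
P=ray(s,mid,.033)[:,:2];dv=P[-1]-P[0];print('ear dir',np.degrees(np.arctan2(dv[1],dv[0])),P[[0,-1]].round(4).tolist())
tip=ray(s,(331,202),.033)[0,:2];print('tip',tip.round(4));d=dv/np.linalg.norm(dv)
bw=ray(s,np.c_[[u[v==300].min(),u[v==300].max()],[300,300]],.033);print('bowl',bw.round(4).tolist())
g=tip+d*(.106-.079);print('grasp',g,'center',tip+d*.106)
o=telemetry.get_obs();y=o['ee_rot'][2];D=g-o['tool_pos'][:2]
print('tool dx,dy units',(D@[np.cos(y),np.sin(y)]/.05).round(2),(D@[np.sin(y),-np.cos(y)]/.05).round(2))
E
```

```text
ear dir -20.41643347522168 [[0.437, 0.0138], [0.4649, 0.0034]]
tip [0.4284 0.0164]
bowl [[0.4978, -0.0701, 0.033], [0.538, 0.0393, 0.033]]
grasp [0.45370161 0.00696462] center [ 0.52773899 -0.02059381]
tool dx,dy units -0.03 0.22
```

apply_moves([
  [[0, 0.2, 0.5, 0, 0], [0, 0.22, 1.5, 0, 0], [0, 0.22, 2.3, 0, 0], [0, 0.22, 2.7, 0, 0], [0, 0.22, 2.7, 0, 0], [0, 0.22, 2.7, 0, 0.5], [0, 0.22, 2.7, 0, 1], [0, 0.22, 2.7, 0, 1], [0, 0.22, 2.7, 0, 1], [0, 0.22, 2.7, 0, 1]],
])

```text
time: 3.45
tool_pos: [0.4523, 0.0076, 0.2099]
ee_rot: [3.142, 0.0, 2.791]
wrist_force: [-0.6, 1.2, -0.2]
width: 0.0473
finger_force: 0.0
```

apply_moves([
  [[0, 0, 0, 0, 1], [0, 0, 0, 0, 1], [0, 0, -0.1, 0, 1], [0, 0, -0.3, 0, 1], [0, 0, -0.5, 0, 1], [0, 0, -0.5, 0, 1], [0, 0, -0.5, 0, 1], [0, 0, -0.5, 0, 1]],
])

```text
time: 4.45
tool_pos: [0.452, 0.0077, 0.2343]
ee_rot: [-3.141, -0.001, 2.791]
wrist_force: [0.0, 0.7, -1.0]
width: 0.0254
finger_force: 30.0
```

```bash
python3 - <<'E'
from h import *
s=snap('wrist','w2');t=snap('scene','s2')
im=np.hstack([cv2.resize(cv2.imread('pics/w2.png'),(400,300)),cv2.resize(cv2.imread('pics/s2.png')[220:370,210:360],(300,300),interpolation=2)])
cv2.imwrite('pics/v2.png',im);o=telemetry.get_obs();print(o['tool_pos'].round(4),o['ee_rot'].round(4),o['width'],o['finger_force'],o['wrist_force'],o['wrist_torque'])
E
```

```text
[0.4521 0.0076 0.2343] [-3.1413e+00 -7.0000e-04  2.7913e+00] 0.02583312421551801 29.986566603183746 [-0.52258144  0.08009955 -2.04507605] [0.09955689 0.0213621  0.00581077]
```

View pics/v2.png

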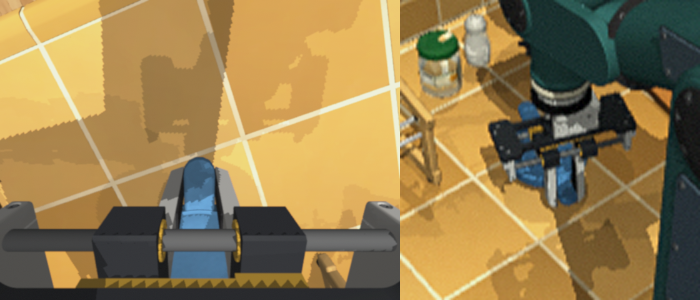

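apply_moves([
  [[0.6, 0.1, 0, -0.2, 1], [1.4, 0.5, 0, -0.4, 1], [2.2, 1.0, 0, -0.8, 1], [2.6, 1.6, 0, -1.2, 1], [2.78, 2.2, 0, -1.6, 1], [2.78, 2.7, 0, -2, 1], [2.78, 2.89, 0, -2, 1], [2.78, 2.89, 0, -2, 1], [2.78, 2.89, 0, -2, 1]],
])

```text
time: 5.68
tool_pos: [0.3711, 0.1904, 0.2344]
ee_rot: [-3.141, -0.001, 3.139]
wrist_force: [0.3, 0.6, -1.4]
width: 0.0254
finger_force: 30.0
```

```bash
python3 - <<'E'
from h import *
s=snap('scene','s3');t=snap('top','t3');w=snap('wrist','w3')
a=cv2.resize(cv2.imread('pics/s3.png')[220:390,110:310],(400,340),interpolation=2);b=cv2.resize(cv2.imread('pics/t3.png')[180:350,110:310],(400,340),interpolation=2)
cv2.imwrite('pics/v3.png',np.hstack([a,b]));o=telemetry.get_obs();print(o['tool_pos'].round(4),o['ee_rot'].round(4),o['wrist_force'].round(2),o['wrist_torque'].round(3))
g=o['tool_pos']-[0,0,.18];print(g)
for n,X in(('tip',[g[0]+.185,g[1],g[2]+.0045]),('near tip',[g[0]-.027,g[1],g[2]+.0045])): print(n,*[ (k,proj(q,X).round(1).tolist()) for k,q in(('scene',s),('top',t),('wrist',w))])
E
```

```text
[0.3712 0.1904 0.2346] [-3.1413e+00 -1.0000e-04  3.1390e+00] [-0.25 -0.25 -1.18] [ 0.079 -0.003 -0.004]
[0.37117175 0.19040081 0.05459134]
tip ('scene', [[211.8, 323.8]]) ('top', [[185.6, 274.1]]) ('wrist', [[318.9, 553.5]])
near tip ('scene', [[259.5, 375.6]]) ('top', [[191.9, 346.9]]) ('wrist', [[318.1, 252.7]])
```

View pics/v3.png

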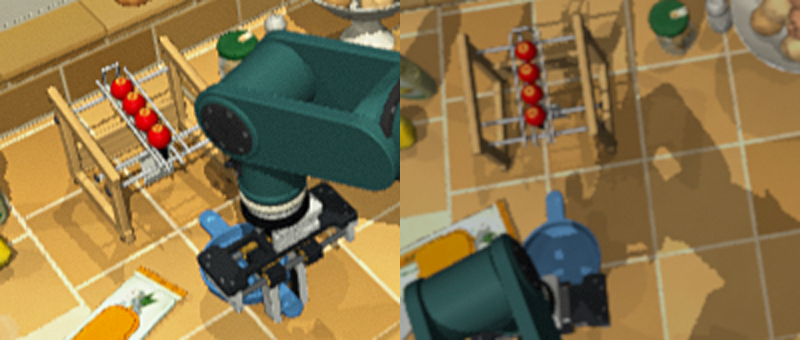

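The dish is held about level in front of the bay, with the free ear tip near scene px (213,325) and top px (188,276). I'll do a quick mask check of tip and ear.

```bash
python3 - <<'E'
from h import *
S={k:dict(np.load(f'/tmp/{k}3.npz')) for k in 'st'}
for k,w in(('s',(200,315,230,345)),('t',(180,268,200,300))):
    s=S[k];bl=max(blobs(s,(98,80,40),(122,255,255)),key=lambda b:b[0][4]);m=bl[2];v,u=np.nonzero(m)
    print(k,bl[0])
    if k=='t':
        rows=range(v.min(),v.min()+30,2)
        for r in rows: print(r,u[v==r].min(),u[v==r].max(),end='; ')
        top=v.min();mid=[((u[v==r].min()+u[v==r].max())/2,r) for r in range(top+1,top+14)]
        P=ray(s,mid,.0576)[:,:2];print('ear',P.round(4)[::4].tolist(),'tip',ray(s,[(mid[0][0],top-.5)],.0576).round(4))
        x=[(u[v==r].min(),u[v==r].max()) for r in range(top,top+45)];wd=[b-a for a,b in x];i=int(np.argmax(wd));print('bowl',ray(s,[(x[i][0],top+i),(x[i][1],top+i)],.058).round(4).tolist())
    else:
        # tip extreme along projected axis direction
        a,b=proj(s,[[.45,.19,.0576],[.556,.19,.0576]]);d=(b-a)/np.linalg.norm(b-a);q=(np.c_[u,v]-a)@d;i=q>q.max()-1.5
        print('tip px',np.c_[u,v][i].mean(0),'expected',b, 'ray z.0576',ray(s,np.c_[u,v][i].mean(0),.0576).round(4))
E
```

```text
s [210, 325, 28, 21, 274]
tip px [212.33333333 326.58333333] expected [212.04629438 324.17149075] ray z.0576 [[0.5484 0.1938 0.0576]]
t [171, 276, 39, 47, 1014]
276 185 189; 278 184 190; 280 183 190; 282 184 191; 284 184 191; 286 184 191; 288 184 191; 290 184 194; 292 182 199; 294 179 203; 296 176 205; 298 175 206; 300 173 207; 302 172 208; 304 172 208; ear [[0.5472, 0.1874], [0.5352, 0.1884], [0.523, 0.188], [0.5109, 0.1876]] tip [[0.5517 0.187  0.0576]]
bowl [[0.4785, 0.2396, 0.058], [0.4597, 0.1338, 0.058]]
```

apply_moves([
  [[-0.1, 0.06, -0.06, 0, 1], [-0.4, 0.06, -0.06, 0, 1], [-0.8, 0.06, -0.06, 0, 1], [-1.2, 0.06, -0.06, 0, 1], [-1.6, 0.06, -0.06, 0, 1], [-1.95, 0.06, -0.06, 0, 1], [-2.2, 0.06, -0.06, 0, 1], [-2.3, 0.06, -0.06, 0, 1], [-2.3, 0.06, -0.06, 0, 1]],
])

```text
time: 6.95
tool_pos: [0.4864, 0.1939, 0.2375]
ee_rot: [-3.141, -0.001, 3.14]
wrist_force: [-0.1, 0.7, -1.3]
width: 0.0258
finger_force: 30.0
```

apply_moves([
  [[-0.06, 0, 0, 0, 1], [-0.12, 0, 0, 0, 1], [-0.18, 0, 0, 0, 1], [-0.24, 0, 0, 0, 1], [-0.24, 0, 0, 0, 1], [-0.24, 0, 0, 0, 1]],
])

```text
time: 7.7
tool_pos: [0.4979, 0.1939, 0.2375]
ee_rot: [-3.141, -0.001, 3.141]
wrist_force: [-4.6, -0.1, 0.3]
width: 0.0256
finger_force: 30.0
```

```bash
python3 - <<'E'
from h import *
s=snap('scene','s4');t=snap('top','t4')
a=cv2.resize(cv2.imread('pics/s4.png')[220:390,110:310],(400,340),interpolation=2);b=cv2.resize(cv2.imread('pics/t4.png')[180:350,110:310],(400,340),interpolation=2)
cv2.imwrite('pics/v4.png',np.hstack([a,b]));o=telemetry.get_obs();print(o['tool_pos'].round(4),o['wrist_force'].round(2),o['wrist_torque'].round(3))
E
```

```text
[0.498  0.1939 0.2375] [-3.96 -0.33 -1.33] [0.055 0.602 0.035]
```

View pics/v4.png

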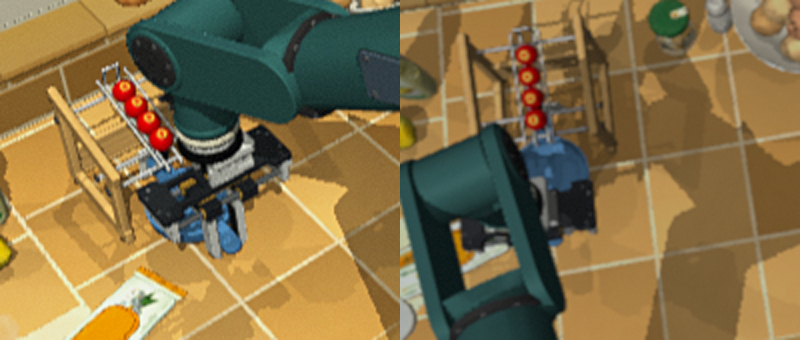

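Contact: about 4 N on the paddle, all four chocolates still in the chute. I'll push on in small steps.

apply_moves([
  [[-0.04, 0, 0, 0, 1], [-0.08, 0, 0, 0, 1], [-0.08, 0, 0, 0, 1], [-0.08, 0, 0, 0, 1]],
])

```text
time: 8.3
tool_pos: [0.5018, 0.1939, 0.2374]
ee_rot: [-3.141, -0.002, 3.141]
wrist_force: [-6.5, 0.2, 0.3]
width: 0.026
finger_force: 30.0
```

apply_moves([
  [[-0.04, 0, 0, 0, 1], [-0.08, 0, 0, 0, 1], [-0.08, 0, 0, 0, 1], [-0.08, 0, 0, 0, 1]],
])

```text
time: 8.8
tool_pos: [0.5052, 0.194, 0.237]
ee_rot: [-3.141, -0.005, 3.141]
wrist_force: [-7.7, -0.0, 0.8]
width: 0.0256
finger_force: 30.0
```

```bash
cat > chk.py <<'E'
from h import *
import sys
t=snap('top','t'+sys.argv[1]);s=snap('scene','s'+sys.argv[1]);o=telemetry.get_obs();print(o['tool_pos'].round(4),o['wrist_force'].round(2),o['wrist_torque'].round(3))
for n,q in(('top',t),('scene',s)):
    h=cv2.cvtColor(q['image'],cv2.COLOR_RGB2HSV);m=cv2.inRange(h,np.array((0,190,70)),np.array((5,255,255)))|cv2.inRange(h,np.array((174,190,70)),np.array((180,255,255)))
    k,l,st,c=cv2.connectedComponentsWithStats(m);print(n,[(c[i].round(0).tolist(),int(st[i][4])) for i in range(1,k) if st[i][4]>5 and 140<c[i][0]<420 and c[i][1]>200])
E
python3 chk.py 5
```

```text
[0.5055 0.1939 0.2369] [-4.41 -0.08 -3.46] [ 0.023  0.831 -0.022]
top [([175.0, 218.0], 173), ([182.0, 259.0], 75)]
scene [([178.0, 275.0], 220), ([203.0, 323.0], 11)]
```

apply_moves([
  [[0, 0, 0, 0, 1], [0, 0, 0, 0, 1], [0, 0, 0, 0, 1], [0, 0, 0, 0, 1], [0, 0, 0, 0, 1], [0, 0, 0, 0, 1], [0, 0, 0, 0, 1], [0, 0, 0, 0, 1]],
])

```text
time: 9.9
tool_pos: [0.5063, 0.1939, 0.2377]
ee_rot: [-3.142, 0.0, 3.14]
wrist_force: [-3.5, 0.1, -1.9]
width: 0.0257
finger_force: 30.0
```

```bash
python3 chk.py 6; python3 - <<'E'
from h import *
t=dict(np.load('/tmp/t6.npz'));s=dict(np.load('/tmp/s6.npz'))
X=[.5055+.077,.193,.047];print(proj(t,X),proj(s,X))
a=cv2.resize(cv2.imread('pics/s6.png')[240:370,120:270],(400,347),interpolation=2);b=cv2.resize(cv2.imread('pics/t6.png')[190:320,110:260],(400,347),interpolation=2)
cv2.imwrite('pics/v6.png',np.hstack([a,b]))
E
```

```text
[0.5063 0.1939 0.2377] [-3.22  0.17 -2.41] [0.059 0.817 0.008]
top [([175.0, 218.0], 170), ([185.0, 265.0], 45)]
scene [([178.0, 275.0], 214), ([202.0, 323.0], 8)]
[[185.17089709 266.64423027]] [[206.18599863 321.65281789]]
```

View pics/v6.png

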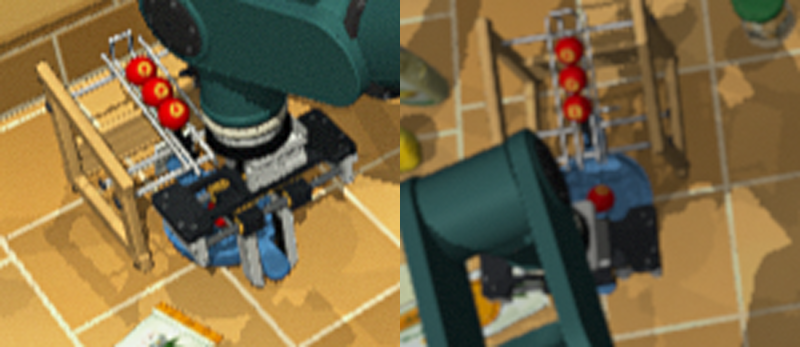

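The chocolate lies near the dish middle (top px (185,264), predicted middle (185,266)). Three remain in the chute. I'll draw the dish out gently.

apply_moves([
  [[0.03, 0, 0, 0, 1], [0.1, 0, 0, 0, 1], [0.2, 0, 0, 0, 1], [0.34, 0, 0, 0, 1], [0.5, 0, 0, 0, 1], [0.68, 0, 0, 0, 1], [0.88, 0, 0, 0, 1], [1.08, 0, 0, 0, 1], [1.28, 0, 0, 0, 1], [1.48, 0, 0, 0, 1]],
])

```text
time: 11.25
tool_pos: [0.4315, 0.194, 0.2377]
ee_rot: [-3.142, 0.0, 3.14]
wrist_force: [0.2, 0.2, -2.4]
width: 0.0255
finger_force: 30.0
```

apply_moves([
  [[0.2, 0, 0, 0, 1], [0.4, 0, 0, 0, 1], [0.6, 0, 0, 0, 1], [0.8, 0, 0, 0, 1], [1.0, 0, 0, 0, 1], [1.2, 0, 0, 0, 1], [1.38, 0, 0, 0, 1], [1.52, 0, 0, 0, 1], [1.6, 0, 0, 0, 1], [1.65, 0, 0, 0, 1]],
])

```text
time: 12.5
tool_pos: [0.3496, 0.1941, 0.2377]
ee_rot: [-3.142, 0.0, 3.14]
wrist_force: [0.5, -0.7, -3.0]
width: 0.0255
finger_force: 30.0
```

apply_moves([
  [[0.01, 0, 0, 0, 1], [0.01, 0, 0, 0, 1], [0.01, 0, 0, 0, 1], [0.01, 0, 0, 0, 1]],
])

```text
time: 13.0
tool_pos: [0.3494, 0.1941, 0.2376]
ee_rot: [-3.141, 0.0, 3.14]
wrist_force: [-0.6, 0.1, -2.2]
width: 0.0257
finger_force: 30.0
```

```bash
python3 chk.py 7; python3 - <<'E'
from h import *
t=dict(np.load('/tmp/t7.npz'));o=telemetry.get_obs();g=o['tool_pos']
print(proj(t,[g[0]+.077,g[1],.0375+.0145]))
bl=max(blobs(t,(98,80,40),(122,255,255)),key=lambda b:b[0][4]);print(bl[0],bl[1])
E
```

```text
[0.3493 0.1941 0.2376] [-0.23  0.13 -2.23] [0.038 0.047 0.011]
top [([174.0, 217.0], 72), ([176.0, 227.0], 70), ([177.0, 238.0], 75), ([189.0, 317.0], 61)]
scene [([183.0, 280.0], 283), ([235.0, 357.0], 19)]
[[188.83909388 318.38205293]]
[169, 284, 41, 47, 954] [190.4, 310.9]
```

Chocolate centred (top px (189,317) against predicted (189,318)) and the row has moved up. I'll rotate and raise here, then translate.

apply_moves([
  [[0, 0, -0.03, 0.05, 1], [0, 0, -0.1, 0.2, 1], [0, 0, -0.2, 0.45, 1], [0, 0, -0.3, 0.8, 1], [0, 0, -0.42, 1.25, 1], [0, 0, -0.54, 1.75, 1], [0, 0, -0.66, 2.3, 1], [0, 0, -0.78, 2.85, 1], [0, 0, -0.9, 3.4, 1], [0, 0, -1.02, 3.95, 1]],
])

```text
time: 14.35
tool_pos: [0.3493, 0.1941, 0.2892]
ee_rot: [3.141, 0.0, 2.447]
wrist_force: [-0.4, -0.2, -2.6]
width: 0.0256
finger_force: 30.0
```

apply_moves([
  [[0, 0, -0.12, 0.55, 1], [0, 0, -0.24, 1.1, 1], [0, 0, -0.36, 1.65, 1], [0, 0, -0.48, 2.2, 1], [0, 0, -0.58, 2.75, 1], [0, 0, -0.68, 3.3, 1], [0, 0, -0.76, 3.85, 1], [0, 0, -0.82, 4.35, 1], [0, 0, -0.86, 4.75, 1], [0, 0, -0.88, 5.0, 1]],
])

```text
time: 15.6
tool_pos: [0.3493, 0.1942, 0.3332]
ee_rot: [3.14, -0.001, 1.576]
wrist_force: [0.2, -0.3, -2.2]
width: 0.0258
finger_force: 30.0
```

apply_moves([
  [[0, 0, 0, 0.15, 1], [0, 0, 0, 0.22, 1], [0, 0, 0, 0.22, 1], [0, 0, 0, 0.22, 1], [0, 0, 0, 0.22, 1], [0, 0, 0, 0.22, 1]],
])

```text
time: 16.35
tool_pos: [0.3493, 0.1941, 0.3326]
ee_rot: [3.142, 0.0, 1.54]
wrist_force: [0.5, -0.6, -1.8]
width: 0.0254
finger_force: 30.0
```

```bash
python3 chk.py 8; python3 - <<'E'
from h import *
t=dict(np.load('/tmp/t8.npz'));o=telemetry.get_obs();g=o['tool_pos'];y=o['ee_rot'][2];ax=-np.array([np.cos(y),np.sin(y)])
print(o['joint_positions'].round(2),y,ax,'mid px',proj(t,np.r_[g[:2]+.077*ax,g[2]-.2095+.024]))
c=np.array([.4707,-.328]);m=np.array([.4639,-.5602]);
print('ear yaw err deg',np.degrees(np.arctan2(*(m-c)[::-1])-np.arctan2(ax[1],ax[0])))
D=c-.077*ax-g[:2];print('units',D@[np.cos(y),np.sin(y)]/.05,D@[np.sin(y),-np.cos(y)]/.05)
E
```

```text
[0.3493 0.1941 0.3326] [-0.42 -0.79 -1.8 ] [ 0.149 -0.078  0.018]
top [([174.0, 217.0], 71), ([176.0, 227.0], 70), ([177.0, 238.0], 76), ([213.0, 339.0], 64)]
scene [([183.0, 280.0], 285), ([288.0, 336.0], 37)]
[ 0.37 -0.23  1.81 -0.    1.56  0.4 ] 1.5399871406392465 [-0.03080431 -0.99952543] mid px [[210.11557908 339.00719868]]
ear yaw err deg 0.0878031807450289
units -8.821886251894929 2.749478316939614
```

apply_moves([
  [[-0.05, 0.016, 0, 0, 1], [-0.15, 0.047, 0, 0, 1], [-0.32, 0.1, 0, 0, 1], [-0.57, 0.178, 0, 0, 1], [-0.9, 0.28, 0, 0, 1], [-1.3, 0.405, 0, 0, 1], [-1.72, 0.536, 0, 0, 1], [-2.15, 0.67, 0, 0, 1], [-2.58, 0.804, 0, 0, 1], [-3.01, 0.938, 0, 0, 1]],
])

```text
time: 17.7
tool_pos: [0.3916, 0.0407, 0.3327]
ee_rot: [3.142, 0.0, 1.539]
wrist_force: [0.3, 0.3, -2.2]
width: 0.0256
finger_force: 30.0
```

apply_moves([
  [[-0.43, 0.134, 0, 0, 1], [-0.86, 0.268, 0, 0, 1], [-1.29, 0.402, 0, 0, 1], [-1.72, 0.536, 0, 0, 1], [-2.15, 0.67, 0, 0, 1], [-2.58, 0.804, 0, 0, 1], [-3.01, 0.938, 0, 0, 1], [-3.44, 1.072, 0, 0, 1], [-3.87, 1.206, 0, 0, 1], [-4.3, 1.34, 0, 0, 1]],
])

```text
time: 18.95
tool_pos: [0.4519, -0.1763, 0.3326]
ee_rot: [-3.141, -0.0, 1.539]
wrist_force: [0.5, 0.2, -1.1]
width: 0.0258
finger_force: 30.0
```

apply_moves([
  [[-0.4, 0.125, 0, 0, 1], [-0.75, 0.234, 0, 0, 1], [-1.03, 0.321, 0, 0, 1], [-1.24, 0.387, 0, 0, 1], [-1.38, 0.43, 0, 0, 1], [-1.46, 0.455, 0, 0, 1], [-1.5, 0.468, 0, 0, 1], [-1.51, 0.471, 0, 0, 1], [-1.51, 0.471, 0, 0, 1], [-1.51, 0.471, 0, 0, 1]],
])

```text
time: 20.2
tool_pos: [0.473, -0.2507, 0.3327]
ee_rot: [3.142, 0.0, 1.54]
wrist_force: [-0.1, 0.0, -3.3]
width: 0.026
finger_force: 30.0
```

apply_moves([
  [[0, 0, 0, 0, 1], [0, 0, 0, 0, 1], [0, 0, 0, 0, 1], [0, 0, 0, 0, 1], [0, 0, 0, 0, 1], [0, 0, 0, 0, 1], [0, 0, 0, 0, 1], [0, 0, 0, 0, 1]],
])

```text
time: 21.2
tool_pos: [0.473, -0.2509, 0.3327]
ee_rot: [3.142, 0.0, 1.54]
wrist_force: [0.3, 0.0, -2.5]
width: 0.0255
finger_force: 30.0
```

```bash
python3 chk.py 9; python3 - <<'E'
from h import *
t=dict(np.load('/tmp/t9.npz'));s=dict(np.load('/tmp/s9.npz'));w=snap('wrist','w9');o=telemetry.get_obs();g=o['tool_pos'];y=o['ee_rot'][2];ax=-np.array([np.cos(y),np.sin(y)])
c=g[:2]+.077*ax;print('centre',c,[proj(q,np.r_[c,g[2]-.2095+.024]).round(1) for q in(t,s)],'tip',[proj(q,np.r_[g[:2]+.183*ax,g[2]-.2095+.0285]).round(1) for q in(t,s)])
m=np.array([.4639,-.5602])-c;print('mug y off',m@[-ax[1],ax[0]])
a=cv2.resize(cv2.imread('pics/s9.png')[150:310,310:470],(400,400),interpolation=2);b=cv2.resize(cv2.imread('pics/t9.png')[200:360,310:470],(400,400),interpolation=2)
cv2.imwrite('pics/v9.png',np.hstack([a,b]))
E
```

```text
[ 0.473  -0.2509  0.3327] [ 0.73 -0.01 -1.14] [ 0.141 -0.09   0.024]
top [([174.0, 217.0], 72), ([176.0, 227.0], 70), ([177.0, 238.0], 76), ([369.0, 265.0], 65)]
scene [([183.0, 280.0], 285)]
centre [ 0.47065075 -0.32792442] [array([[366.2, 264.8]]), array([[379.2, 233.5]])] tip [array([[404.2, 259. ]]), array([[405.1, 218.7]])]
mug y off 0.0004228387713330972
```

View pics/v9.png

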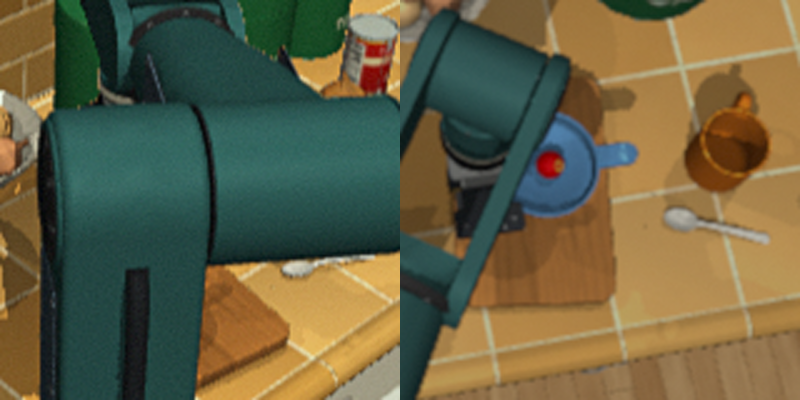

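The dish hangs over the board with the chocolate near its middle, and the free ear tip at top px (405,261) points at the mug. I'll do one tilt check from the near ear tip in the wrist view.

```bash
python3 - <<'E'
from h import *
for n in('w2','w3','w9'):
    s=dict(np.load(f'/tmp/{n}.npz'));b=max(blobs(s,(98,60,40),(122,255,255)),key=lambda b:b[0][4]);v,u=np.nonzero(b[2]);print(n,v.min(),u[v<v.min()+4].mean())
    # px per mm of tip height
g=telemetry.get_obs()['tool_pos'];y=telemetry.get_obs()['ee_rot'][2];x=np.array([np.cos(y),np.sin(y)])
for tilt in(-.1,0,.1): print(tilt,proj(s,np.r_[g[:2]+.029*x,g[2]-.18+.0045+tilt*.029]))
t=dict(np.load('/tmp/t9.npz'));b=max(blobs(t,(98,80,40),(122,255,255)),key=lambda b:b[0][4]);v,u=np.nonzero(b[2]);print('tip top',u.max(),v[u>u.max()-2].mean())
for tilt in(0,.1): print(proj(t,np.r_[g[:2]-.183*x,g[2]-.181-tilt*.183]))
E
```

```text
w2 252 318.5774647887324
w3 252 318.67123287671234
w9 252 318.5822784810127
-0.1 [[319.98138417 245.9123204 ]]
0 [[320.00786262 247.80993722]]
0.1 [[320.03525386 249.77297127]]
tip top 404 261.0
[[404.24913142 259.01973691]]
[[403.10926387 260.62706379]]
```

```bash
python3 -c "
from bench import ticket
print(ticket.close_job())"
```

```text
the job is handed in; nothing more can be done
None
```

I handed the job in with the gripper holding the dish still over the board, one chocolate near its middle, the free ear pointing at the orange mug and the other three chocolates still in the dispenser. The hand-in returned no verdict, and I could only check that the dish was level roughly from the camera views.

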